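# Put the rinsed gongfu ware away by kind

### The job

Put the rinsed tea ware away where each kind belongs: stand the three celadon cups upright on the round cup tray, lay the bamboo scoop flat and lengthways in the wide, empty bay of the tool tray, and seat the steel strainer fully in its white porcelain stand. Set the cups down rather than dropping them, and leave the gaiwan and the glass pitcher standing where they are.

Things in the scene. Friction and masses are not known exactly. Their poses are not given: they have to be found in the camera images.
- cup_a: one of three like celadon (grey-green) cups without handle: 44 mm high, 60 mm across the rim, 54 mm at 18 mm up, 38 mm at the foot, wall 3 mm, about 60 g. Starts upright on the slatted walnut tray, whose top is 60 mm above the table; things there stand in two rows along world y, with most finger room along world x. Origin: centre of the underside, z up.
- cup_b: one of three like celadon (grey-green) cups without handle: 44 mm high, 60 mm across the rim, 54 mm at 18 mm up, 38 mm at the foot, wall 3 mm, about 60 g. Starts upright on the slatted walnut tray, whose top is 60 mm above the table; things there stand in two rows along world y, with most finger room along world x. Origin: centre of the underside, z up.
- cup_c: one of three like celadon (grey-green) cups without handle: 44 mm high, 60 mm across the rim, 54 mm at 18 mm up, 38 mm at the foot, wall 3 mm, about 60 g. Starts upright on the slatted walnut tray, whose top is 60 mm above the table; things there stand in two rows along world y, with most finger room along world x. Origin: centre of the underside, z up.
- scoop: bamboo tea scoop, 140 mm long, 36 wide, 35 g, lying flat on the walnut tray (top 60 mm up). Origin: mid-length, on its underside; x along it. Half-tube blade x = 0 to 70 mm, 17 mm high; handle x = -2 to -70 mm, a bar 14 mm wide, 8 to 20 mm above the origin, with a foot at its end. Grip the handle across y at about x = -18 mm.
- strainer: steel strainer, 60 g, standing on the walnut tray. Origin: level with the underside, midway along its length. Tapered basket, axis at x = +23 mm: 38 mm wide at the bottom, 53 at the top, open; flange 66 mm wide, 30 to 33 mm up. Handle points to -x, ends at x = -57 mm: a bar 10 mm wide (y), 30 to 37 mm up; grip it across y at about x = -37 mm.
- stand: strainer stand: plain white porcelain tumbler, loose on the walnut tray, 55 mm high, 67 mm across the top, mouth 59 mm across inside, 47 mm deep, 180 g. The strainer's basket hangs in it, flange and root of the handle on its rim, its underside then 25 mm above the stand's; most room for the handle is along world x. Origin: centre of the underside, z up.
- cup_tray: round bamboo tray on the table, fixed, 172 mm across; floor 6 mm thick, rim 14 mm above the table, about 160 mm wide inside: room for three cups in a triangle. Origin: centre of the underside, z up.
- tool_tray: oblong bamboo tray on the table, fixed, 210 mm (x) by 130 mm (y); walls 5 mm thick, 15 mm high, floor 5 mm thick. A divider along x, as high as the walls, parts a narrow bay (y -60 to -35 mm) holding a tea needle and tongs from the empty wide bay (y -30 to +60 mm, 200 mm long). Origin: centre of the underside.
- gaiwan: white porcelain lidded bowl on its saucer, in one, on the walnut tray: 92 mm across, 80 mm high. Stays where it is. Origin: centre of the underside.
- pitcher: clear glass pitcher on the walnut tray, 68 mm across, 80 mm high; loop handle reaches 59 mm to -x, spout 42 mm to +x. Stays where it is. Origin: centre of the underside.
Not all that is in view belongs to the job. Of the things shaped like the scoop, the walnut one is meant.

How it is judged:
By the outcome, as a careful person would: the job done as asked, in the order asked, and still so for the second after the job is handed in, with the robot touching nothing.
It also fails if it takes over 128 s, if anything falls off the work surface, if the arm or the gripper's body presses on something with over 40 N, if the wrist force passes 120 N, or if a joint passes its speed limit or range.

### The arm

A 6-joint arm with a two-finger parallel gripper is mounted at the origin on the work surface. World frame = base frame: x ahead of the robot, y to its left, z up, the work surface at z = 0. Lengths are in m, angles in rad, forces in N, time in s.
With the tool pointing down it reaches from about 0.35 to 0.975 m from the base axis. Payload 4.9 kg.
Tool frame: the origin (TCP) lies at the very end of the fingers, on their centre line; the grasp point (between the pads) lies 19 mm behind it; z points along the fingers, y is the line along which they close (so a half turn about z gives the same grasp; the last joint's range is limited). The gripper opens to 85 mm and grips with 20 to 120 N. Pads are 22 mm wide; open, the fingers measure 114 mm over their backs; the gripper's body (76 mm by 85 mm) begins 54 mm behind the grasp point. The pads swing forward as they close: fully open they stand 13 mm farther back than shut.
Start: joints at [-1.462, 0.053, 1.613, -0, 1.476, -0.119], TCP at [0.141, -0.609, 0.231] pointing down, gripper open.
Joint ranges: [-3.01, 3.01], [-1.01, 2.22], [0.06, 2.58], [-1.02, 4.17], [0.09, 2.62], [-3.14, 3.14]. Speed limits (rad/s): [2.57, 2.57, 3.14, 3.14, 3.14, 3.14].

### API

Orientations are given as a unit quaternion [w, x, y, z].
In Python, from plant import manip gives the robot as it stands.
- The arm moves only by the tool move_arm, never from a script. Its argument "plan" is a list that holds one entry, the list of rows, each a list of 7 numbers: the shift along the tool's x, y, z as a fraction of full scale, then the turn, a rotation vector about the tool's x, y, z as a fraction of full scale, then the closure, from 0 (fully open) to 1 (shut). In form: [[[dx, dy, dz, wx, wy, wz, fingers], ...]]. A call has exactly 10 rows; each row shifts and turns the commanded pose from where the row before left it, along the tool's axes as they then stand; what a row does not reach is not made up. Full scale, the value 1, is 0.12 m for a shift and 0.15 rad for a turn. A row lasts 1/8 s, in which the tool goes at most 62.5 mm and 10.7 degrees, less where a joint would pass 70% of its speed; a pose out of reach is approached as far as the arm can. A call with a number of a shift or a turn outside -1 to 1 is refused whole. A call with a gripper value outside its range is refused whole. The fingers move at their own pace and stop on an object; the grip force is fixed at half the most. Time passes only in rows, so rows that do not move let the fingers close, or fill a call up. It gives the time, the measured TCP pose, the force, the opening and the grip force at its end, in the units of the state.
- manip.state(): the state, without advancing time (a new reading comes with each control period).
- manip.grab_frame(name): name is "scene" or "top" or "wrist"; returns a dict with "pixels" (400x640x3 uint8, blue, green, red), "depth" (400x640 float32, m along the optical axis (not along the pixel's ray), 0 where there is no reading), "vfov" (degrees; the focal length in pixels is half the picture's height over the tangent of half this angle, whatever the lens; pixels are square), "cx", "cy" (the principal point, pixels), "view" (4x4, takes a point from world to camera coordinates). Camera axes: x right, y down, z forward; pixel columns grow to the right and rows downward; lengths in m; the calibration is good to about 2 mm. A picture is of the moment at which its call begins.
- manip.job_done(): hands the job in; it is judged then, once.
The state is a dict: "time": time; "joint_pos": joint angles; "joint_vel": joint speeds; "joint_efforts": joint torques, N m; "tool_pos": TCP position; "tool_rot": TCP orientation; "contact_force": force on the tool from outside, world axes, zero at the start; "ft_torque": the same for the moment, N m; "gripper_width": opening from 0.0 (shut) to 1.0 (fully open); "grasp_force": force on a finger pad.
Only numpy, scipy, OpenCV 4.12 (cv2) and the standard library are available. Lean on these libraries where they do the work, as an engineer would, in place of code of your own. Each camera call takes 0.05 s, during which the arm holds its last target. There are 200 camera calls.

## Working session

There is one attempt and no reset: what is moved stays moved. The work goes in short steps, Python scripts to look and compute and a tool call to move; the robot and the scene stay as the last step left them, time stands still between calls to the robot, and variables do not carry over. Pictures are saved under pics/ and viewed, at most 14 in all, crops included, and the job is handed in when it is done.

Besides the shell and the picture viewer there is one more tool, called after ">>>" as name([rows], argument=value, ...), one row to a line, values as JSON. move_arm: Moves the arm, as the interface text tells. Its arguments: {"type":"object","properties":{"plan":{"type":"array"}},"required":["plan"]}

```bash
mkdir -p pics; ls
cat > h.py <<'E'
import numpy as np,cv2
from plant import manip
def grab(n):
    f=manip.grab_frame(n); np.savez(f'/tmp/{n}.npz',**{k:np.array(v) for k,v in f.items()}); return f
def load(n): return dict(np.load(f'/tmp/{n}.npz'))
def foc(f): return 200/np.tan(np.radians(float(f['vfov'])/2))
def ray(f,u,v,z):
    "pixel -> world point on plane height z"
    T=np.linalg.inv(np.array(f['view'])); d=T[:3,:3]@np.array([(u-f['cx'])/foc(f),(v-f['cy'])/foc(f),1]); o=T[:3,3]
    return o+d*(z-o[2])/d[2]
def cloud(f):
    v,u=np.mgrid[0:400,0:640]; D=np.array(f['depth']); k=foc(f)
    P=np.stack([(u-f['cx'])/k*D,(v-f['cy'])/k*D,D],-1); T=np.linalg.inv(np.array(f['view']))
    W=P@T[:3,:3].T+T[:3,3]; W[D==0]=np.nan; return W
E
python3 - <<'E'
from h import *
for n in ['top','scene','wrist']:
    f=grab(n); cv2.imwrite(f'pics/{n}0.png',f['pixels']); print(n,f['vfov'],f['cx'],f['cy'],np.round(np.linalg.inv(f['view']),3).tolist())
print(manip.state())
E
```

```text
pics
top 46.0008615589325 321.96922490927244 189.36988514861142 [[0.119, -0.971, 0.206, 0.165], [-0.993, -0.118, 0.02, 0.054], [0.005, -0.207, -0.978, 1.551], [0.0, 0.0, 0.0, 1.0]]
scene 45.48994635801466 312.83060839679376 201.0299486203159 [[0.809, 0.326, -0.49, 1.148], [0.588, -0.459, 0.666, -0.836], [-0.008, -0.826, -0.563, 0.828], [0.0, 0.0, 0.0, 1.0]]
wrist 59.42748731135786 316.60176707419276 194.81045805139036 [[0.225, -0.938, -0.264, 0.207], [-0.974, -0.217, -0.06, -0.593], [-0.002, 0.271, -0.963, 0.373], [0.0, 0.0, 0.0, 1.0]]
{'time': 0.15, 'joint_pos': array([-1.46201702e+00,  5.32456218e-02,  1.61398545e+00,  2.63850265e-05,
        1.47602334e+00, -1.19015999e-01]), 'joint_vel': array([-0.00051749, -0.00179955, -0.00360209,  0.00097208, -0.00012675,
       -0.00051805]), 'joint_efforts': array([ 1.62299880e-04, -3.94241989e+01, -3.70723093e+01, -1.03472275e-04,
        4.62030759e-03, -3.02260339e-06]), 'tool_pos': array([ 0.14108771, -0.60835912,  0.2303163 ]), 'tool_rot': array([-8.30800654e-04,  9.93520472e-01,  1.13650260e-01,  1.73848051e-05]), 'contact_force': array([-0.22564821,  0.0368968 , -0.53290261]), 'ft_torque': array([ 0.03248957, -0.00117973, -0.03885378]), 'grasp_force': 0.0, 'gripper_width': 1.0027449537900799}
```

View pics/top0.png

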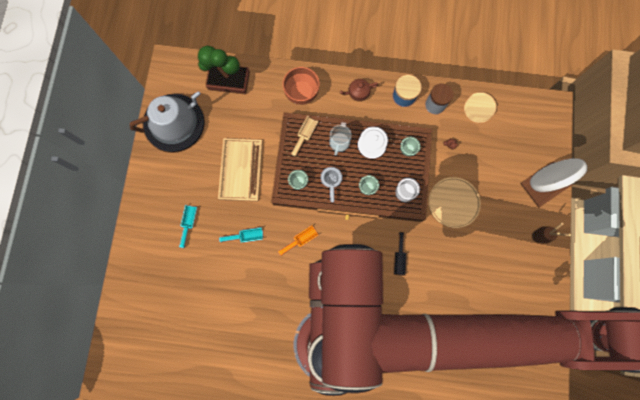

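View pics/scene0.png

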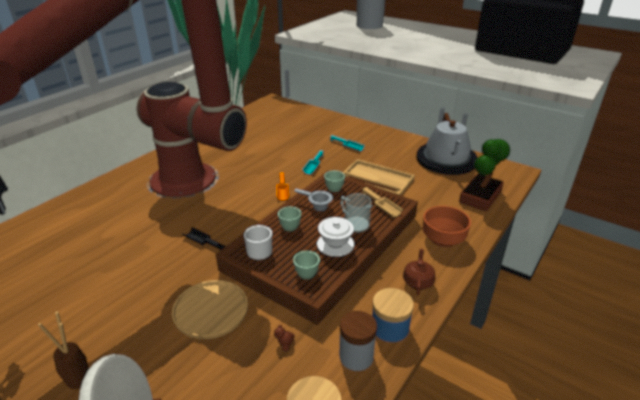

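The top view shows celadon cups at about (298,180), (369,185) and (410,146). The strainer is at (332,180), the white stand at (407,189), the gaiwan at (372,142) and the pitcher at (340,138). The cup tray is at (454,202) and the tool tray at (241,170). 

Scoop-shaped things are light bamboo on the tray (305,135), orange (299,240), teal (188,226) and (242,235), and black (400,253). Something is also at the tray's front edge (345,214). I'll enlarge to settle which one is meant.

Run:
```python
from h import *
f=load('top'); p=f['pixels']; g=load('scene')['pixels']
a=cv2.resize(p[100:265,170:500],(800,400),interpolation=cv2.INTER_CUBIC)
b=cv2.resize(g[160:300,200:440],None,fx=1.43,fy=1.43,interpolation=cv2.INTER_CUBIC); c=np.zeros((200,800,3),np.uint8); c[:200,:343]=b[:200,:343]
cv2.imwrite('pics/crop1.png',np.vstack([a,c]))
W=cloud(f)
for n,(u,v) in dict(scoop=(309,128),tray=(320,160),cupa=(298,180),cupb=(369,185),cupc=(410,146),table=(250,260),ctray=(455,200),ttray=(235,170)).items(): print(n,np.round(W[v,u],3),np.round(ray(f,u,v,.06),3))
```

```text
scoop [0.68  0.152 0.063] [0.681 0.152 0.06 ]
tray [0.575 0.102 0.066] [0.576 0.102 0.06 ]
cupa [0.498 0.164 0.071] [0.501 0.165 0.06 ]
cupb [ 0.511 -0.065  0.066] [ 0.512 -0.066  0.06 ]
cupc [ 0.657 -0.186  0.066] [ 0.659 -0.187  0.06 ]
table [ 0.23   0.29  -0.002] [0.228 0.281 0.06 ]
ctray [ 0.507 -0.359  0.011] [ 0.496 -0.346  0.06 ]
ttray [0.522 0.385 0.005] [0.509 0.373 0.06 ]
```

View pics/crop1.png

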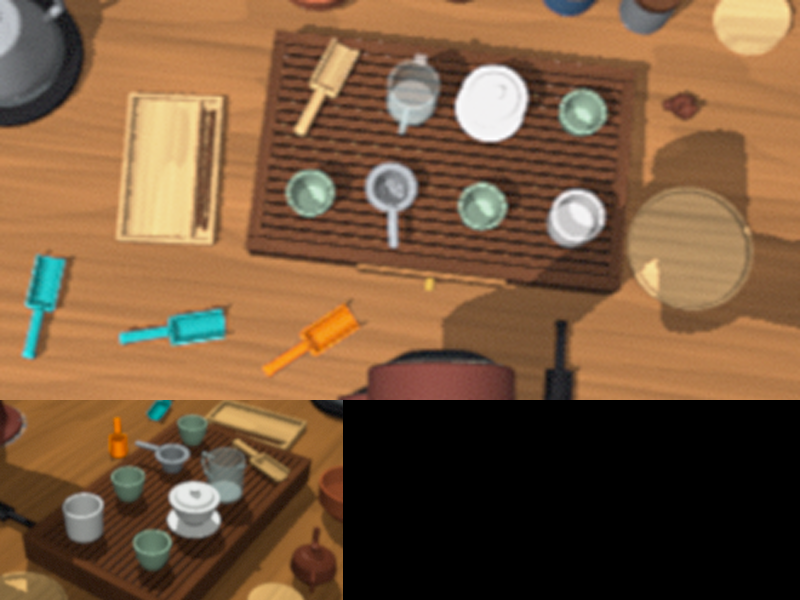

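The only bamboo scoop is the one lying on the walnut tray, at (305,135). In the enlarged crop it's at (327,85): a light half-tube blade at the top right, with the handle end at (303,130). No scoop is walnut-coloured. The orange, teal and black ones lie on the table, so they don't fit. "The walnut one" therefore has to mean the one on the walnut tray.

Next I'll measure everything.

```bash
cat >> h.py <<'E'
def fitc(P):
    P=np.asarray(P); A=np.c_[2*P[:,:2],np.ones(len(P))]; s=np.linalg.lstsq(A,(P[:,:2]**2).sum(1),rcond=None)[0]
    return s[0],s[1],np.sqrt(s[2]+s[0]**2+s[1]**2)
def blobs(m,amin=60):
    n,l,s,c=cv2.connectedComponentsWithStats(m.astype(np.uint8)); return [(l==i,s[i],c[i]) for i in range(1,n) if s[i,4]>=amin]
def rimfit(f,mask,z):
    c=max(cv2.findContours(mask.astype(np.uint8),cv2.RETR_EXTERNAL,cv2.CHAIN_APPROX_NONE)[0],key=len)[:,0]
    h=cv2.convexHull(c)[:,0]; P=np.array([ray(f,u,v,z) for u,v in h]); (x,y),r=cv2.minEnclosingCircle(P[:,:2].astype(np.float32)); return np.round([x,y,r],4),np.round(fitc(P),4)
def go(x,y,z,yaw=None):
    "shift along tool axes in units of .12 m, turn about tool z in .15 rad"
    from scipy.spatial.transform import Rotation as R
    s=manip.state(); q=s['tool_rot']; Rm=R.from_quat([q[1],q[2],q[3],q[0]]).as_matrix(); ps=np.arctan2(Rm[1,0],Rm[0,0])
    d=Rm.T@(np.array([x,y,z])-s['tool_pos']); print('t',round(s['time'],2),'pos',np.round(s['tool_pos'],4),'yaw',round(ps,4),'tilt',np.round(Rm[:2,2],4),'w',round(s['gripper_width'],3),'gf',round(s['grasp_force'],1))
    print(' units',np.round(d/.12,3),'' if yaw is None else ('wz',round(-(yaw-ps)/.15,2)))
E
python3 - <<'E'
from h import *
f=load('top'); p=f['pixels']; W=cloud(f); hsv=cv2.cvtColor(p,cv2.COLOR_BGR2HSV); roi=np.zeros((400,640),bool); roi[110:222,272:440]=1
H,S,V=hsv[...,0].astype(int),hsv[...,1],hsv[...,2]
print([hsv[v,u].tolist() for u,v in [(298,180),(410,146),(303,148),(306,128),(332,176),(407,188),(372,142)]])
for m,s,c in blobs(roi&(H>40)&(H<95)&(S>25)&(V>60),80): print('green',s.tolist(),np.round(c,1),rimfit(f,m,.104))
for m,s,c in blobs(roi&(S<45)&(V>110),60): print('white',s.tolist(),np.round(c,1),'ztop',np.nanpercentile(W[m][:,2],[50,95]).round(3),rimfit(f,m,np.nanpercentile(W[m][:,2],90)))
for m,s,c in blobs(roi&(H>12)&(H<28)&(V>130)&(S>60),60):
    P=W[m]; P=P[~np.isnan(P[:,0])]; r=cv2.minAreaRect(P[:,:2].astype(np.float32)); print('bamboo',s.tolist(),np.round(c,1),r,np.round(cv2.boxPoints(r),3).tolist())
for n,(a,b,c,d) in dict(ct=(425,175,485,230),tt=(215,132,266,204)).items():
    k=W[b:d,a:c]; m=(k[...,2]>.009)&(k[...,2]<.03); print(n,fitc(k[m]) if n=='ct' else [np.round(np.percentile(k[m][:,i],[1,50,99]),3).tolist() for i in (0,1)], cv2.minAreaRect(k[m][:,:2].astype(np.float32)))
E
```

```text
[[67, 43, 177], [70, 29, 231], [10, 140, 100], [18, 110, 230], [120, 6, 173], [150, 1, 242], [0, 1, 242]]
green [400, 136, 21, 20, 293] [409.8 146. ] (array([ 0.6455, -0.179 ,  0.033 ]), array([ 0.6453, -0.1792,  0.0317]))
green [288, 170, 20, 20, 298] [297.8 179.2] (array([0.4926, 0.1623, 0.0322]), array([0.4931, 0.163 , 0.0308]))
green [359, 175, 21, 20, 296] [368.7 184.7] (array([ 0.5028, -0.0613,  0.0323]), array([ 0.5028, -0.061 ,  0.0313]))
white [330, 123, 21, 32, 395] [340.2 139.3] ztop [0.09  0.142] (array([0.6315, 0.0473, 0.053 ]), array([0.6335, 0.0509, 0.0443]))
white [357, 127, 31, 32, 771] [372.4 142.2] ztop [0.122 0.135] (array([ 0.6343, -0.0572,  0.0534]), array([ 0.6344, -0.057 ,  0.0505]))
white [401, 137, 19, 19, 287] [409.9 145.9] ztop [0.076 0.107] (array([ 0.6445, -0.1782,  0.0326]), array([ 0.6449, -0.1792,  0.0312]))
white [320, 167, 22, 36, 390] [331.3 179.5] ztop [0.089 0.099] (array([0.4912, 0.0566, 0.0572]), array([0.4924, 0.0546, 0.0501]))
white [288, 170, 20, 20, 285] [298.1 179.2] ztop [0.071 0.106] (array([0.4931, 0.1639, 0.0319]), array([0.4934, 0.163
[... 1585 characters left out ...]
]]
bamboo [272, 204, 111, 18, 1238] [316.9 215.2] ((0.39341363310813904, 0.06024232506752014), (0.05347796529531479, 0.36910977959632874), 0.2572653293609619) [[0.3659999966621399, 0.24500000476837158], [0.36800000071525574, -0.12399999797344208], [0.42100000381469727, -0.12399999797344208], [0.4189999997615814, 0.24500000476837158]]
ct (np.float64(0.49886876535084695), np.float64(-0.35504685990665064), np.float64(0.06867778501507955)) ((0.4982970356941223, -0.3539051115512848), (0.16881319880485535, 0.1813972443342209), 80.42176055908203)
tt [[0.419, 0.526, 0.632], [0.299, 0.348, 0.438]] ((0.5352051854133606, 0.3721649646759033), (0.23764702677726746, 0.1541692316532135), 8.239049911499023)
```

>>> move_arm([
  [[0,0,0,0,0,-1,0],[0,0,0,0,0,-1,0],[0,0,0,0,0,-1,0],[0,0,0,0,0,-1,0],[0,0,0,0,0,-1,0],[0,0,0,0,0,-1,0],[0,0,0,0,0,-1,0],[0,0,0,0,0,-1,0],[0,0,0,0,0,-0.95,0],[0,0,0,0,0,0,0]],
])

```text
time: 1.4
tool_pos: [0.1411, -0.6086, 0.2309]
tool_rot: [-0.0, 0.708, 0.706, 0.0]
contact_force: [-0.9, -0.3, -0.0]
gripper_width: 1.002
grasp_force: 0.0
```

>>> move_arm([
  [[0.26,0.34,-0.05,0,0,0,0],[0.26,0.34,-0.05,0,0,0,0],[0.26,0.34,-0.05,0,0,0,0],[0.26,0.34,-0.05,0,0,0,0],[0.26,0.34,-0.05,0,0,0,0],[0.26,0.34,-0.05,0,0,0,0],[0.26,0.34,-0.05,0,0,0,0],[0.26,0.34,-0.05,0,0,0,0],[0.25,0.27,0,0,0,0,0],[0,0,0,0,0,0,0]],
])

```text
time: 2.65
tool_pos: [0.5017, -0.3273, 0.2791]
tool_rot: [-0.0, 0.707, 0.708, 0.0]
contact_force: [0.0, -0.3, -0.7]
gripper_width: 1.001
grasp_force: 0.0
```

Run:
```python
from h import *
f=grab('wrist'); cv2.imwrite('pics/w1.png',f['pixels']); go(.503,-.061,.2,np.pi/2)
```

```text
t 2.7 pos [ 0.5006 -0.3285  0.279 ] yaw 1.5708 tilt [-0.0007  0.0001] w 0.998 gf 0.0
 units [2.229 0.02  0.658] ('wz', np.float64(-0.0))
```

View pics/w1.png

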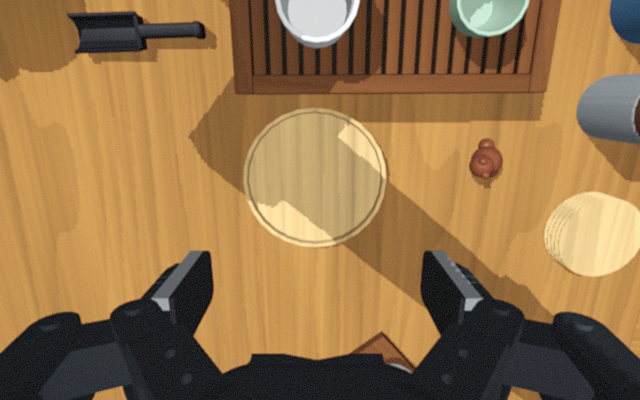

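The wrist view (up is +y, right is +x) shows the cup tray as a circle centred on about (315,177), with a radius of about 72 px. Next I move towards cup_b and look from close by.

>>> move_arm([
  [[0.3,0,0.06,0,0,0,0],[0.3,0,0.06,0,0,0,0],[0.3,0,0.06,0,0,0,0],[0.3,0,0.06,0,0,0,0],[0.3,0.02,0.06,0,0,0,0],[0,0,0,0,0,0,0],[0,0,0,0,0,0,0],[0,0,0,0,0,0,0],[0,0,0,0,0,0,0],[0,0,0,0,0,0,0]],
])

```text
time: 3.95
tool_pos: [0.5026, -0.1499, 0.2434]
tool_rot: [0.0, 0.708, 0.707, -0.0]
contact_force: [0.2, -0.5, -0.6]
gripper_width: 1.001
grasp_force: 0.0
```

Run:
```python
from h import *
g=load('wrist'); print('ctray',[ray(g,315+a,177+b,.014).round(4) for a,b in [(0,0),(72,0),(-72,0),(0,-69),(0,69)]])
f=grab('wrist'); cv2.imwrite('pics/w2.png',f['pixels']); W=cloud(f); hsv=cv2.cvtColor(f['pixels'],cv2.COLOR_BGR2HSV); H,S,V=[hsv[...,i].astype(int) for i in range(3)]
for m,s,c in blobs((H>40)&(H<95)&(S>20)&(V>60),1500):
    print(s.tolist(),c.round(),rimfit(f,m,.104)); P=W[m]; P=P[P[:,2]>.1]; print(fitc(P) if len(P)>20 else None,len(P), np.nanmax(W[m][:,2]))
go(.503,-.061,.2,np.pi/2)
```

```text
ctray [array([ 0.4984, -0.3514,  0.014 ]), array([ 0.5843, -0.3513,  0.014 ]), array([ 0.4126, -0.3514,  0.014 ]), array([ 0.4985, -0.2715,  0.014 ]), array([ 0.4984, -0.4405,  0.014 ])]
[276, 23, 80, 86, 5237] [316.  66.] (array([ 0.5005, -0.0599,  0.0305]), array([ 0.5006, -0.0601,  0.0301]))
(np.float64(0.5004840622198823), np.float64(-0.05985585534297422), np.float64(0.027809752725145496)) 1159 0.10616474447897917
[443, 178, 77, 71, 4209] [481. 212.] (array([ 0.6405, -0.1763,  0.035 ]), array([ 0.6409, -0.1768,  0.0326]))
(np.float64(0.6431905552868459), np.float64(-0.178615427844294), np.float64(0.027962086875553717)) 993 0.10593764405701411
t 4.0 pos [ 0.5026 -0.1498  0.2433] yaw 1.5697 tilt [-0. -0.] w 0.997 gf 0.0
 units [0.74  0.003 0.361] ('wz', np.float64(-0.01))
```

View pics/w2.png

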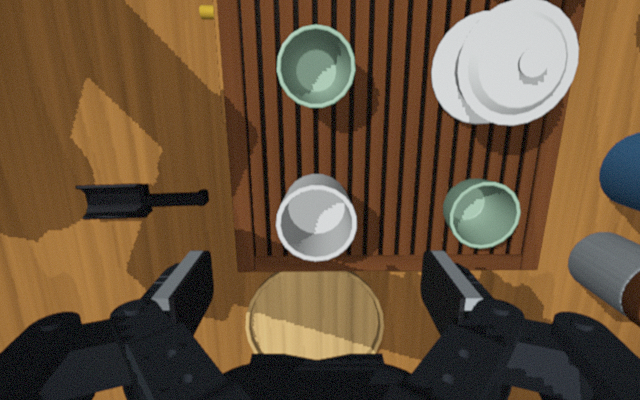

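The wrist view shows cup_b at (316,66) and cup_c at (482,213), with the stand's rim at (316,222). cup_b fits at (0.5005, -0.060) and the cup tray's centre at (0.4985, -0.355). I'll grasp cup_b with the TCP at z=0.068.

>>> move_arm([
  [[0.25,-0.018,0,0,0,0,0],[0.25,0,0,0,0,0,0],[0.25,0,0.1,0,0,0,0],[0,0,0.35,0,0,0,0],[0,0,0.35,0,0,0,0],[0,0,0.35,0,0,0,0],[0,0,0.21,0,0,0,0],[0,0,0.1,0,0,0,0],[0,0,0,0,0,0,0],[0,0,0,0,0,0,0.5]],
])

```text
time: 5.25
tool_pos: [0.5016, -0.0598, 0.0696]
tool_rot: [0.001, 0.707, 0.707, 0.001]
contact_force: [-0.1, -0.3, 0.7]
gripper_width: 0.814
grasp_force: 0.0
```

>>> move_arm([
  [[0,0,0,0,0,0,0.6],[0,0,0,0,0,0,0.6],[0,0,0,0,0,0,0.6],[0,0,0,0,0,0,0.6],[0,0,0,0,0,0,0.6],[0,0,0,0,0,0,0.6],[0,0,-0.1,0,0,0,0.6],[0,0,-0.2,0,0,0,0.6],[0,0,-0.3,0,0,0,0.6],[0,0,0,0,0,0,0.6]],
])

```text
time: 6.5
tool_pos: [0.5028, -0.06, 0.1442]
tool_rot: [0.003, 0.707, 0.707, 0.002]
contact_force: [0.8, -0.1, -1.0]
gripper_width: 0.663
grasp_force: 63.9
```

Run:
```python
from h import *
f=grab('wrist'); cv2.imwrite('pics/w3.png',f['pixels']); W=cloud(f); hsv=cv2.cvtColor(f['pixels'],cv2.COLOR_BGR2HSV); H,S,V=[hsv[...,i].astype(int) for i in range(3)]
for m,s,c in blobs((H>40)&(H<95)&(S>20)&(V>60),1500):
    P=W[m]; zt=np.nanpercentile(P[:,2],98); print(s.tolist(),c.round(),zt,fitc(P[P[:,2]>zt-.005]))
go(.5455,-.355,.2,np.pi/2)
```

```text
[234, 205, 166, 155, 20042] [317. 286.] 0.17852735484749424 (np.float64(0.5010750917319324), np.float64(-0.05907151429159446), np.float64(0.027496586649660596))
t 6.55 pos [ 0.5015 -0.0597  0.1419] yaw 1.5703 tilt [ 0.0035 -0.0009] w 0.669 gf 63.9
 units [-2.461  0.37  -0.481] ('wz', np.float64(-0.0))
```

View pics/w3.png

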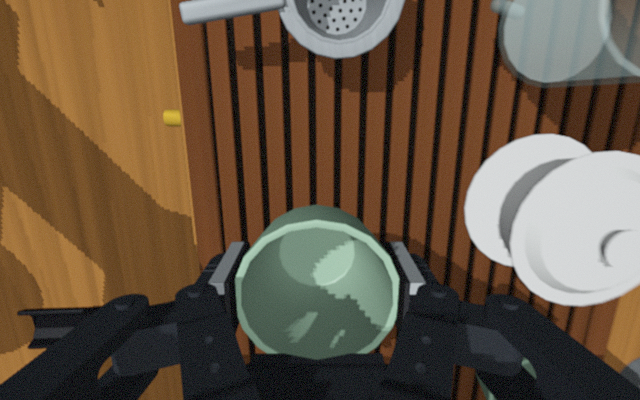

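>>> move_arm([
  [[-0.1,0,-0.25,0,0,0,0.6],[-0.35,0.05,-0.1,0,0,0,0.6],[-0.35,0.05,0,0,0,0,0.6],[-0.35,0.05,0,0,0,0,0.6],[-0.35,0.05,0,0,0,0,0.6],[-0.35,0.05,0,0,0,0,0.6],[-0.35,0.07,0,0,0,0,0.6],[-0.26,0.05,0.3,0,0,0,0.6],[0,0,0.4,0,0,0,0.6],[0,0,0.3,0,0,0,0.6]],
])

```text
time: 7.8
tool_pos: [0.5427, -0.3537, 0.0574]
tool_rot: [-0.003, 0.708, 0.707, -0.0]
contact_force: [-0.1, 0.4, -1.3]
gripper_width: 0.662
grasp_force: 64.0
```

Run:
```python
from h import *
go(.5455,-.355,.014,np.pi/2)
```

```text
t 7.8 pos [ 0.5427 -0.3537  0.0574] yaw 1.5694 tilt [-0.0043  0.0037] w 0.662 gf 64.0
 units [-0.012  0.025  0.362] ('wz', np.float64(-0.01))
```

>>> move_arm([
  [[0,0.02,0.15,0,0,0,0.6],[0,0,0.1,0,0,0,0.6],[0,0,0.05,0,0,0,0.6],[0,0,0,0,0,0,0.6],[0,0,0,0,0,0,0.6],[0,0,0,0,0,0,0.6],[0,0,0,0,0,0,0.6],[0,0,0,0,0,0,0.6],[0,0,0,0,0,0,0.6],[0,0,0,0,0,0,0.6]],
])

```text
time: 9.05
tool_pos: [0.5471, -0.3546, 0.0261]
tool_rot: [-0.0, 0.707, 0.707, 0.0]
contact_force: [0.1, 0.5, -0.5]
gripper_width: 0.667
grasp_force: 64.1
```

```bash
cat >> h.py <<'E'
def green(f=None,amin=1500):
    f=f or grab('wrist'); W=cloud(f); hsv=cv2.cvtColor(f['pixels'],cv2.COLOR_BGR2HSV); H,S,V=[hsv[...,i].astype(int) for i in range(3)]
    for m,s,c in blobs((H>40)&(H<95)&(S>20)&(V>60),amin):
        P=W[m]; zt=np.nanpercentile(P[:,2],98); print('green',s.tolist(),c.round(),'ztop',zt.round(4),np.round(fitc(P[P[:,2]>zt-.005]),4))
E
python3 - <<'E'
from h import *
go(.5455,-.355,.014,np.pi/2); green(); go(.5455,-.355,.014); print(manip.state()['contact_force'])
E
```

```text
t 9.05 pos [ 0.5471 -0.3546  0.0261] yaw 1.5703 tilt [-0.0001  0.0001] w 0.667 gf 64.1
 units [-0.003 -0.013  0.101] ('wz', np.float64(-0.0))
green [234, 206, 166, 154, 19912] [317. 286.] ztop 0.0604 [ 0.5456 -0.3537  0.0274]
t 9.1 pos [ 0.5471 -0.3546  0.026 ] yaw 1.5703 tilt [-0.0001  0.0001] w 0.668 gf 64.1
 units [-0.003 -0.013  0.1  ] 
[-0.22497179  0.89681453 -1.16500185]
```

>>> move_arm([
  [[0,0,0.03,0,0,0,0.6],[0,0,0.03,0,0,0,0.6],[0,0,0.02,0,0,0,0.6],[0,0,0.01,0,0,0,0.6],[0,0,0,0,0,0,0.6],[0,0,0,0,0,0,0.6],[0,0,0,0,0,0,0.6],[0,0,0,0,0,0,0.6],[0,0,0,0,0,0,0.6],[0,0,0,0,0,0,0.6]],
])

```text
time: 10.35
tool_pos: [0.5472, -0.3547, 0.0165]
tool_rot: [-0.0, 0.707, 0.707, -0.0]
contact_force: [-1.9, 2.9, 6.1]
gripper_width: 0.664
grasp_force: 64.5
```

>>> move_arm([
  [[0,0,0,0,0,0,0.2],[0,0,0,0,0,0,0.2],[0,0,0,0,0,0,0.2],[0,0,-0.2,0,0,0,0.2],[0,0,-0.4,0,0,0,0.2],[0,0,-0.4,0,0,0,0.1],[0.35,0.19,-0.2,0,0,0,0],[0.35,0.19,0,0,0,0,0],[0.35,0.19,0,0,0,0,0],[0.35,0.19,0,0,0,0,0]],
])

```text
time: 11.6
tool_pos: [0.6389, -0.1853, 0.1592]
tool_rot: [0.0, 0.707, 0.707, 0.0]
contact_force: [-0.1, -0.2, 0.0]
gripper_width: 0.996
grasp_force: 0.0
```

Run:
```python
from h import *
green(); go(.6425,-.178,.068,np.pi/2)
```

```text
green [279, 143, 106, 109, 8476] [331. 197.] ztop 0.1047 [ 0.644  -0.1784  0.0277]
t 11.65 pos [ 0.6411 -0.1801  0.1592] yaw 1.5744 tilt [0.002  0.0038] w 1.002 gf 0.0
 units [0.014 0.01  0.76 ] ('wz', np.float64(0.02))
```

>>> move_arm([
  [[0.06,0.04,0,0,0,0,0],[0,0,0.2,0,0,0,0],[0,0,0.25,0,0,0,0],[0,0,0.2,0,0,0,0],[0,0,0.1,0,0,0,0],[0,0,0,0,0,0,0],[0,0,0,0,0,0,0],[0,0,0,0,0,0,0],[0,0,0,0,0,0,0],[0,0,0,0,0,0,0]],
])

```text
time: 12.9
tool_pos: [0.6434, -0.1795, 0.0697]
tool_rot: [0.0, 0.707, 0.707, 0.0]
contact_force: [-0.3, 0.1, 0.0]
gripper_width: 0.999
grasp_force: 0.0
```

>>> move_arm([
  [[0,0,0,0,0,0,0.6],[0,0,0,0,0,0,0.6],[0,0,0,0,0,0,0.6],[0,0,0,0,0,0,0.6],[0,0,0,0,0,0,0.6],[0,0,0,0,0,0,0.6],[0,0,0,0,0,0,0.6],[0,0,0,0,0,0,0.6],[0,0,0,0,0,0,0.6],[0,0,0,0,0,0,0.6]],
])

```text
time: 14.15
tool_pos: [0.6438, -0.1797, 0.0701]
tool_rot: [0.001, 0.707, 0.707, 0.0]
contact_force: [1.1, -0.0, 5.2]
gripper_width: 0.668
grasp_force: 64.0
```

Run:
```python
from h import *
green(); go(.4735,-.397,.017,np.pi/2)
```

```text
green [234, 204, 167, 156, 20375] [317. 285.] ztop 0.1049 [ 0.6422 -0.1783  0.0274]
t 14.2 pos [ 0.6438 -0.1797  0.0701] yaw 1.5702 tilt [ 0.0014 -0.0005] w 0.669 gf 64.0
 units [-1.811 -1.418  0.442] ('wz', np.float64(-0.0))
```

>>> move_arm([
  [[0,0,-0.3,0,0,0,0.6],[0,0,-0.4,0,0,0,0.6],[-0.3,-0.24,0,0,0,0,0.6],[-0.3,-0.24,0,0,0,0,0.6],[-0.3,-0.24,0,0,0,0,0.6],[-0.3,-0.24,0,0,0,0,0.6],[-0.3,-0.24,0,0,0,0,0.6],[-0.31,-0.22,0,0,0,0,0.6],[0,0,0.3,0,0,0,0.6],[0,0,0.3,0,0,0,0.6]],
])

```text
time: 15.45
tool_pos: [0.4717, -0.3969, 0.0797]
tool_rot: [-0.0, 0.708, 0.706, 0.0]
contact_force: [0.4, 0.3, -0.4]
gripper_width: 0.67
grasp_force: 64.0
```

>>> move_arm([
  [[0,0,0.2,0,0,0,0.6],[0,0,0.15,0,0,0,0.6],[0,0,0.1,0,0,0,0.6],[0,0,0.03,0,0,0,0.6],[0,0,0,0,0,0,0.6],[0,0,0,0,0,0,0.6],[0,0,0,0,0,0,0.6],[0,0,0,0,0,0,0.6],[0,0,0,0,0,0,0.6],[0,0,0,0,0,0,0.6]],
])

```text
time: 16.7
tool_pos: [0.4727, -0.3966, 0.0237]
tool_rot: [0.0, 0.707, 0.707, 0.0]
contact_force: [0.4, 0.2, -0.2]
gripper_width: 0.668
grasp_force: 64.0
```

Run:
```python
from h import *
green(); go(.4735,-.397,.016,np.pi/2)
```

```text
green [433, 88, 192, 170, 24909] [530. 171.] ztop 0.0508 [ 0.545  -0.3547  0.0278]
green [234, 205, 166, 155, 20122] [317. 286.] ztop 0.0584 [ 0.4712 -0.3952  0.0274]
t 16.75 pos [ 0.4727 -0.3966  0.0237] yaw 1.5703 tilt [0.     0.0001] w 0.669 gf 64.0
 units [-0.004  0.007  0.064] ('wz', np.float64(-0.0))
```

>>> move_arm([
  [[0,0,0.03,0,0,0,0.6],[0,0,0.02,0,0,0,0.6],[0,0,0.01,0,0,0,0.6],[0,0,0.005,0,0,0,0.6],[0,0,0,0,0,0,0.6],[0,0,0,0,0,0,0.6],[0,0,0,0,0,0,0.6],[0,0,0,0,0,0,0.6],[0,0,0,0,0,0,0.6],[0,0,0,0,0,0,0.6]],
])

```text
time: 18.0
tool_pos: [0.4728, -0.3967, 0.0161]
tool_rot: [0.0, 0.707, 0.707, -0.0]
contact_force: [-0.2, 1.4, 2.8]
gripper_width: 0.663
grasp_force: 64.2
```

>>> move_arm([
  [[0,0,0,0,0,0,0.2],[0,0,0,0,0,0,0.2],[0,0,0,0,0,0,0.2],[0,0,-0.2,0,0,0,0.2],[0,0,-0.4,0,0,0,0.2],[0,0,-0.4,0,0,0,0.2],[0,0,-0.4,0,0,0,0.1],[0.2,0,-0.2,0,0,0,0],[0.35,0.03,0,0,0,0,0],[0.4,0.03,0,0,0,0,0]],
])

```text
time: 19.25
tool_pos: [0.4801, -0.282, 0.2085]
tool_rot: [0.001, 0.708, 0.706, 0.0]
contact_force: [-0.3, -0.8, 0.2]
gripper_width: 1.004
grasp_force: 0.0
```

>>> move_arm([
  [[0.4,0.03,0,0,0,0,0],[0.4,0.03,0,0,0,0,0],[0.4,0.03,0,0,0,0,0],[0.4,0.02,0,0,0,0,0],[0.4,0,0,0,0,0,0],[0.4,0,0,0,0,0,0],[0.4,0,0,0,0,0,0],[0.4,0,0,0,0,0,0],[0,0,0,0,0,0,0],[0,0,0,0,0,0,0]],
])

```text
time: 20.5
tool_pos: [0.4933, 0.1011, 0.2078]
tool_rot: [0.0, 0.707, 0.707, -0.0]
contact_force: [0.1, 0.1, 0.6]
gripper_width: 0.998
grasp_force: 0.0
```

Run:
```python
from h import *
green(); go(.493,.163,.0685,np.pi/2); f=load('wrist'); cv2.imwrite('pics/w4.png',f['pixels'])
```

```text
green [273, 58, 87, 91, 6242] [316. 103.] ztop 0.1049 [0.4914 0.1644 0.0278]
t 20.55 pos [0.4934 0.1007 0.2078] yaw 1.5696 tilt [-0.0001 -0.0004] w 1.001 gf 0.0
 units [ 0.52  -0.003  1.161] ('wz', np.float64(-0.01))
```

View pics/w4.png

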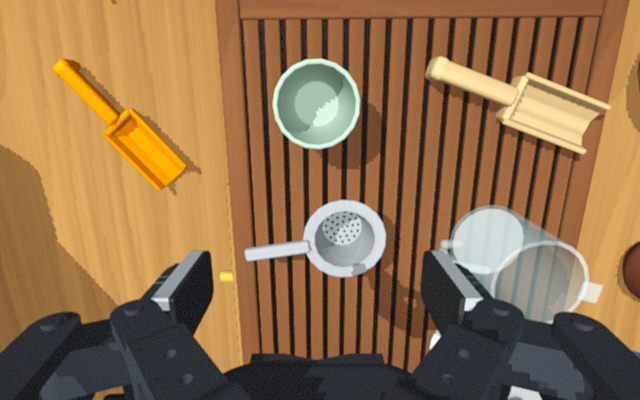

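The view shows cup_a at (316,103), the strainer at (340,238) with its handle to the left, and the bamboo scoop from (437,68) to (600,125). I'll grasp cup_a now. This frame also serves for measuring the scoop and strainer.

```bash
cp /tmp/wrist.npz /tmp/w4.npz
python3 - <<'E'
from h import *
f=load('w4'); W=cloud(f); hsv=cv2.cvtColor(f['pixels'],cv2.COLOR_BGR2HSV); H,S,V=[hsv[...,i].astype(int) for i in range(3)]
roi=np.zeros((400,640),bool); roi[40:170,415:620]=1
m=roi&(H>12)&(H<28)&(V>130)&(S<140)&(W[...,2]>.058)
b=max(blobs(m),key=lambda t:t[1][4]); P=W[b[0]]; r=cv2.minAreaRect(P[:,:2].astype(np.float32)); print('scoop',b[1],r,np.round(cv2.boxPoints(r),4).tolist(),np.percentile(P[:,2],[2,50,98]))
h=b[0].copy(); h[:,510:]=0; Q=W[h]; Q=Q[Q[:,2]>.07]; print('handle mean',Q.mean(0),'dir',cv2.fitLine(Q[:,:2].astype(np.float32),cv2.DIST_HUBER,0,.01,.01).ravel(), 'z',np.percentile(Q[:,2],[10,90]))
for n,(u,v) in dict(end=(437,68),root=(514,97)).items(): print(n,ray(f,u,v,.08).round(4))
roi[:]=0; roi[190:290,240:400]=1
m=roi&(S<40)&(V>110)&(W[...,2]>.085); b=max(blobs(m),key=lambda t:t[1][4]); P=W[b[0]]; print(b[1]); L=b[0].copy(); L[:,302:]=0; Q=W[L]; print('sh',Q.mean(0),'z',np.percentile(Q[:,2],[10,90]),'dir',cv2.fitLine(Q[:,:2].astype(np.float32),cv2.DIST_HUBER,0,.01,.01).ravel(),'xmin',np.percentile(Q[:,0],1))
R=b[0].copy(); R[:,:315]=0; print('flange',rimfit(f,R,.093))
E
```

```text
scoop [ 425   56  186   99 6922] ((0.650141716003418, 0.16788028180599213), (0.04399785399436951, 0.15435285866260529), 70.33212280273438) [[0.5701000094413757, 0.17309999465942383], [0.715399980545044, 0.12120000272989273], [0.7301999926567078, 0.16259999573230743], [0.5849000215530396, 0.21459999680519104]] [0.06042712 0.07311399 0.08112332]
handle mean [0.6071254  0.1790281  0.07908757] dir [ 0.90031207 -0.435245    0.6071254   0.1790281 ] z [0.07597787 0.0809152 ]
end [0.5795 0.1894 0.08  ]
root [0.6387 0.169  0.08  ]
[ 244  199  142   78 3612]
sh [0.45753884 0.05301164 0.09665483] z [0.0952162  0.09778731] dir [0.9867014  0.16254309 0.45753884 0.05301164] xmin 0.4354159741037876
flange (array([0.5133, 0.0611, 0.0329]), array([0.5135, 0.0611, 0.0326]))
```

>>> move_arm([
  [[0.26,-0.017,0.05,0,0,0,0],[0.27,0,0.1,0,0,0,0],[0,0,0.3,0,0,0,0],[0,0,0.35,0,0,0,0],[0,0,0.26,0,0,0,0],[0,0,0.1,0,0,0,0],[0,0,0,0,0,0,0],[0,0,0,0,0,0,0],[0,0,0,0,0,0,0],[0,0,0,0,0,0,0.6]],
])

```text
time: 21.8
tool_pos: [0.492, 0.1651, 0.0697]
tool_rot: [0.001, 0.707, 0.707, 0.001]
contact_force: [0.7, -0.2, 0.3]
gripper_width: 0.816
grasp_force: 0.0
```

>>> move_arm([
  [[0,0,0,0,0,0,0.6],[0,0,0,0,0,0,0.6],[0,0,0,0,0,0,0.6],[0,0,0,0,0,0,0.6],[0,0,0,0,0,0,0.6],[0,0,0,0,0,0,0.6],[0,0,0,0,0,0,0.6],[0,0,0,0,0,0,0.6],[0,0,0,0,0,0,0.6],[0,0,0,0,0,0,0.6]],
])

```text
time: 23.05
tool_pos: [0.4921, 0.1652, 0.0702]
tool_rot: [0.0, 0.707, 0.707, 0.001]
contact_force: [-1.8, 0.1, 5.4]
gripper_width: 0.673
grasp_force: 62.8
```

Run:
```python
from h import *
green(); go(.475,-.313,.016,np.pi/2)
```

```text
green [233, 207, 168, 153, 19616] [317. 288.] ztop 0.1049 [0.4906 0.1652 0.0273]
t 23.1 pos [0.4921 0.1652 0.0702] yaw 1.5705 tilt [0.0015 0.0003] w 0.675 gf 62.8
 units [-3.985 -0.142  0.45 ] ('wz', np.float64(-0.0))
```

>>> move_arm([
  [[0,0,-0.3,0,0,0,0.6],[0,0,-0.4,0,0,0,0.6],[0,0,-0.3,0,0,0,0.6],[-0.4,-0.02,0,0,0,0,0.6],[-0.4,-0.02,0,0,0,0,0.6],[-0.4,-0.02,0,0,0,0,0.6],[-0.4,-0.02,0,0,0,0,0.6],[-0.4,-0.02,0,0,0,0,0.6],[-0.4,-0.02,0,0,0,0,0.6],[-0.4,-0.02,0,0,0,0,0.6]],
])

```text
time: 24.35
tool_pos: [0.474, -0.1724, 0.1888]
tool_rot: [0.0, 0.707, 0.707, 0.0]
contact_force: [0.9, -0.9, -0.3]
gripper_width: 0.675
grasp_force: 63.9
```

>>> move_arm([
  [[-0.4,0,0,0,0,0,0.6],[-0.4,0,0,0,0,0,0.6],[-0.39,0,0,0,0,0,0.6],[0,0,0.2,0,0,0,0.6],[0,0,0.4,0,0,0,0.6],[0,0,0.4,0,0,0,0.6],[0,0,0.25,0,0,0,0.6],[0,0,0.13,0,0,0,0.6],[0,0,0,0,0,0,0.6],[0,0,0,0,0,0,0.6]],
])

```text
time: 25.6
tool_pos: [0.4754, -0.3147, 0.0249]
tool_rot: [0.002, 0.707, 0.707, 0.0]
contact_force: [-0.5, -0.5, -0.3]
gripper_width: 0.678
grasp_force: 64.0
```

Run:
```python
from h import *
green(); go(.475,-.313,.016,np.pi/2)
```

```text
green [234, 208, 167, 153, 19867] [317. 288.] ztop 0.0596 [ 0.4738 -0.3145  0.0273]
t 25.65 pos [ 0.4756 -0.3148  0.0251] yaw 1.5703 tilt [ 0.0027 -0.0023] w 0.675 gf 64.0
 units [ 0.015 -0.005  0.076] ('wz', np.float64(-0.0))
```

>>> move_arm([
  [[0.01,0,0.04,0,0,0,0.6],[0,0,0.02,0,0,0,0.6],[0,0,0.013,0,0,0,0.6],[0,0,0,0,0,0,0.6],[0,0,0,0,0,0,0.6],[0,0,0,0,0,0,0.6],[0,0,0,0,0,0,0.6],[0,0,0,0,0,0,0.2],[0,0,0,0,0,0,0.2],[0,0,0,0,0,0,0.2]],
])

```text
time: 26.9
tool_pos: [0.4742, -0.3125, 0.0141]
tool_rot: [-0.0, 0.707, 0.707, 0.0]
contact_force: [-0.4, -0.6, 0.1]
gripper_width: 0.798
grasp_force: 0.0
```

>>> move_arm([
  [[0,0,-0.2,0,0,0,0.2],[0,0,-0.4,0,0,0,0.2],[0,0,-0.4,0,0,0,0.2],[0,0,-0.4,0,0,-1,0.3],[0,0,-0.3,0,0,-1,0.5],[0,0,0,0,0,-1,0.5],[0,0,0,0,0,-1,0.5],[0,0,0,0,0,-1,0.5],[0,0,0,0,0,-1,0.5],[0,0,0,0,0,-1,0.5]],
])

```text
time: 28.15
tool_pos: [0.4742, -0.3125, 0.2179]
tool_rot: [-0.0, 0.255, 0.967, 0.0]
contact_force: [-0.0, 0.7, 0.3]
gripper_width: 0.502
grasp_force: 0.0
```

Run:
```python
from h import *
green(); go(.6236,.1744,.064,np.radians(160.6)); print(manip.state()['joint_pos'])
```

```text
green [284, 144, 65, 63, 3183] [316. 175.] ztop 0.0509 [ 0.4727 -0.3136  0.0277]
green [208, 185, 63, 62, 3001] [239. 215.] ztop 0.051 [ 0.4682 -0.3886  0.0309]
green [287, 226, 61, 61, 2801] [317. 257.] ztop 0.051 [ 0.545  -0.3544  0.0278]
t 28.2 pos [ 0.4742 -0.3125  0.218 ] yaw 2.6282 tilt [-0.0004  0.0003] w 0.497 gf 0.0
 units [0.907 4.146 1.284] ('wz', np.float64(-1.17))
[-7.13784803e-01 -7.39935991e-02  1.76100733e+00 -7.95283842e-06
  1.45511648e+00 -1.77117859e+00]
```

>>> move_arm([
  [[0,0,0,0,0,-1,0.5],[0,0,0,0,0,-0.17,0.5],[0,0.46,0,0,0,0,0.5],[0.03,0.46,0,0,0,0,0.5],[0.03,0.46,0,0,0,0,0.5],[0.03,0.46,0,0,0,0,0.5],[0.03,0.46,0,0,0,0,0.5],[0.03,0.46,0,0,0,0,0.5],[0.03,0.46,0,0,0,0,0.5],[0,0.46,0,0,0,0,0.5]],
])

```text
time: 29.45
tool_pos: [0.6039, 0.1121, 0.2184]
tool_rot: [0.0, 0.173, 0.985, -0.0]
contact_force: [2.0, -0.9, -0.6]
gripper_width: 0.501
grasp_force: 0.0
```

>>> move_arm([
  [[0,0.46,0,0,0,0,0.5],[0,0.1,0.15,0,0,0,0.5],[0,0,0,0,0,0,0.5],[0,0,0,0,0,0,0.5],[0,0,0,0,0,0,0.5],[0,0,0,0,0,0,0.5],[0,0,0,0,0,0,0.5],[0,0,0,0,0,0,0.5],[0,0,0,0,0,0,0.5],[0,0,0,0,0,0,0.5]],
])

```text
time: 30.7
tool_pos: [0.6264, 0.1734, 0.2003]
tool_rot: [-0.0, 0.172, 0.985, 0.0]
contact_force: [0.0, 0.3, 0.4]
gripper_width: 0.5
grasp_force: 0.0
```

Run:
```python
from h import *
go(.6236,.1744,.064,np.radians(160.6)); f=grab('wrist'); cv2.imwrite('pics/w5.png',f['pixels'])
```

```text
t 30.7 pos [0.6264 0.1734 0.2003] yaw 2.7959 tilt [-0.0001  0.    ] w 0.5 gf 0.0
 units [ 0.025 -0.     1.136] ('wz', np.float64(-0.05))
```

View pics/w5.png

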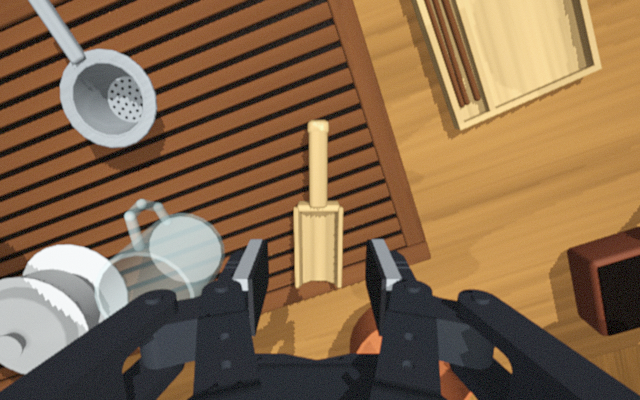

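The wrist view shows the scoop centred and aligned with the tool, its handle on column 318 from the end (318,123) to the root (318,203). The tool tray's far-end corners are at (459,128) and (600,70), with its narrow tool bay towards -y.

Run:
```python
from h import *
f=load('wrist')
for n,(u,v,z) in dict(root=(318,203,.08),end=(318,123,.08),c1=(459,130,.015),c2=(601,69,.015)).items(): print(n,ray(f,u,v,z).round(4))
r=ray(f,318,203,.08);e=ray(f,318,123,.08); d=(r-e)/np.linalg.norm(r-e); print(d, np.degrees(np.arctan2(d[1],d[0])))
g=r-.016*d; print(g); go(g[0],g[1],.064,np.arctan2(-d[1],-d[0]))
t=load('top'); 
for u,v in [(223,139),(264,141),(220,199),(261,202)]: print('ttray',ray(t,u,v,.015).round(3))
```

```text
root [0.6368 0.1704 0.08  ]
end [0.5787 0.1913 0.08  ]
c1 [0.6335 0.3103 0.015 ]
c2 [0.6241 0.4408 0.015 ]
[ 0.9409511  -0.33854251  0.        ] -19.788100515526555
[0.62172184 0.17577756 0.08      ]
t 30.75 pos [0.6264 0.1735 0.2003] yaw 2.7959 tilt [-0.0001  0.    ] w 0.5 gf 0.0
 units [0.043 0.005 1.136] ('wz', np.float64(-0.0))
ttray [0.622 0.44  0.015]
ttray [0.632 0.301 0.015]
ttray [0.416 0.416 0.015]
ttray [0.422 0.28  0.015]
```

>>> move_arm([
  [[0.043,0,0.2,0,0,0,0.5],[0,0,0.35,0,0,0,0.5],[0,0,0.3,0,0,0,0.5],[0,0,0.2,0,0,0,0.5],[0,0,0.08,0,0,0,0.5],[0,0,0,0,0,0,0.5],[0,0,0,0,0,0,0.5],[0,0,0,0,0,0,0.5],[0,0,0,0,0,0,1],[0,0,0,0,0,0,1]],
])

```text
time: 32.0
tool_pos: [0.6221, 0.1753, 0.0657]
tool_rot: [0.001, 0.172, 0.985, 0.0]
contact_force: [0.1, 0.8, -0.6]
gripper_width: 0.146
grasp_force: 60.2
```

>>> move_arm([
  [[0,0,0,0,0,0,1],[0,0,0,0,0,0,1],[0,0,0,0,0,0,1],[0,0,0,0,0,0,1],[0,0,0,0,0,0,1],[0,0,-0.1,0,0,0,1],[0,0,-0.3,0,0,0,1],[0,0,-0.4,0,0,0,1],[0,0,-0.2,0,0,0,1],[0,0,0,0,0,0,1]],
])

```text
time: 33.25
tool_pos: [0.6229, 0.1754, 0.1876]
tool_rot: [0.002, 0.172, 0.985, 0.001]
contact_force: [0.1, 0.5, -1.4]
gripper_width: 0.143
grasp_force: 60.3
```

Run:
```python
from h import *
go(.5241,.3669,.2,np.radians(185)); f=grab('wrist'); cv2.imwrite('pics/w6.png',f['pixels'])
```

```text
t 33.25 pos [0.6229 0.1754 0.1876] yaw 2.7958 tilt [0.0048 0.0007] w 0.143 gf 60.3
 units [ 1.315  1.223 -0.106] ('wz', np.float64(-2.89))
```

View pics/w6.png

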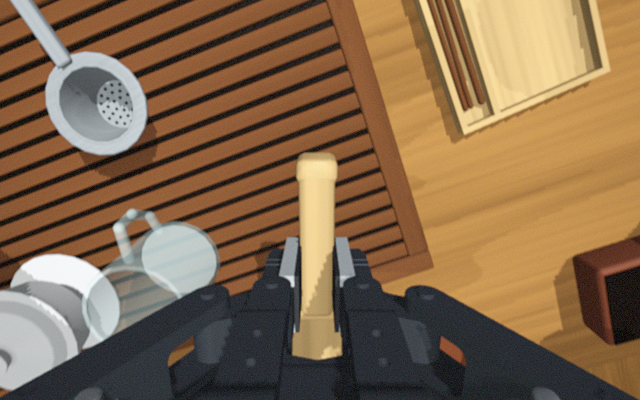

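The scoop is held level, its handle visible at (317,170-310). Next I turn it to the tool tray's heading and hover over the bay.

>>> move_arm([
  [[0,0,-0.1,0,0,-1,1],[0,0,0,0,0,-1,1],[0,0,0,0,0,-0.89,1],[0.06,0.3,0,0,0,0,1],[0.08,0.4,0,0,0,0,1],[0.08,0.4,0,0,0,0,1],[0.08,0.4,0,0,0,0,1],[0.08,0.2,0,0,0,0,1],[0,0,0,0,0,0,1],[0,0,0,0,0,0,1]],
])

```text
time: 34.55
tool_pos: [0.5578, 0.3734, 0.1947]
tool_rot: [-0.001, -0.044, 0.999, -0.001]
contact_force: [0.2, -0.6, -0.4]
gripper_width: 0.142
grasp_force: 60.3
```

Run:
```python
from h import *
go(.506,.380,.03,np.radians(185)); f=grab('wrist'); cv2.imwrite('pics/w7.png',f['pixels'])
```

```text
t 34.55 pos [0.5578 0.3734 0.1947] yaw -3.0541 tilt [-0.0025 -0.0019] w 0.142 gf 60.3
 units [0.421 0.094 1.374] ('wz', np.float64(-41.89))
```

View pics/w7.png

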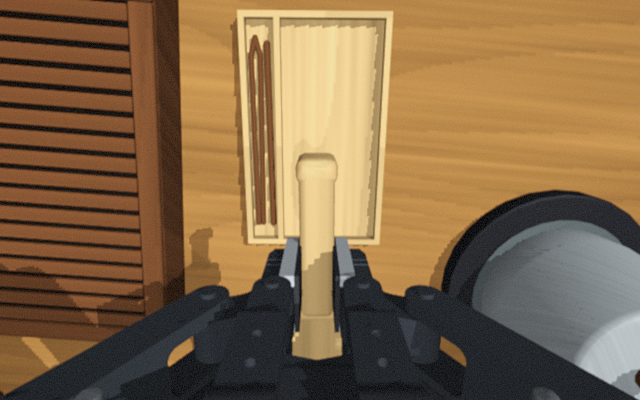

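The tool tray is well aligned, with outer corners at (237,12), (393,12), (379,245) and (247,244). The empty bay runs from column 281 to 377.

Run:
```python
from h import *
f=load('wrist'); C=np.array([ray(f,u,v,.015) for u,v in [(237,12),(393,12),(379,245),(247,244)]])[:,:2]
ex=(C[2]+C[3]-C[0]-C[1]); a=np.arctan2(ex[1],ex[0]); c=C.mean(0); print(C.round(4).tolist(),np.degrees(a),c,np.linalg.norm(ex)/2)
X=np.array([np.cos(a),np.sin(a)]); Y=np.array([-X[1],X[0]]); t=c+.015*Y-.017*X; print(t); go(t[0],t[1],.0105,a-np.pi)
```

```text
[[0.426, 0.2951], [0.4148, 0.4248], [0.6244, 0.4414], [0.6348, 0.3104]] 4.3609840490445055 [0.52497246 0.36789107] 0.20979931940443827
[0.50688108 0.38155496]
t 34.6 pos [0.5582 0.3732 0.1952] yaw -3.0548 tilt [-0.0018 -0.0014] w 0.146 gf 60.3
 units [0.417 0.108 1.54 ] ('wz', np.float64(0.07))
```

>>> move_arm([
  [[0.2,0.05,0,0,0,0.07,1],[0.217,0.058,0.1,0,0,0,1],[0,0,0.3,0,0,0,1],[0,0,0.4,0,0,0,1],[0,0,0.35,0,0,0,1],[0,0,0.2,0,0,0,1],[0,0,0.1,0,0,0,1],[0,0,0,0,0,0,1],[0,0,0,0,0,0,1],[0,0,0,0,0,0,1]],
])

```text
time: 35.85
tool_pos: [0.5084, 0.3837, 0.0244]
tool_rot: [0.001, -0.039, 0.999, 0.001]
contact_force: [0.4, 0.8, -0.1]
gripper_width: 0.144
grasp_force: 60.3
```

>>> move_arm([
  [[0,0,0.03,0,0,0,1],[0,0,0.02,0,0,0,1],[0,0,0,0,0,0,1],[0,0,0,0,0,0,1],[0,0,0,0,0,0,1],[0,0,0,0,0,0,1],[0,0,0,0,0,0,1],[0,0,0,0,0,0,1],[0,0,0,0,0,0,1],[0,0,0,0,0,0,1]],
])

```text
time: 37.1
tool_pos: [0.5073, 0.3832, 0.0167]
tool_rot: [-0.0, -0.039, 0.999, -0.0]
contact_force: [-0.1, -0.4, -0.3]
gripper_width: 0.14
grasp_force: 60.3
```

>>> move_arm([
  [[0,0,0.02,0,0,0,1],[0,0,0.015,0,0,0,1],[0,0,0.01,0,0,0,1],[0,0,0,0,0,0,1],[0,0,0,0,0,0,1],[0,0,0,0,0,0,1],[0,0,0,0,0,0,1],[0,0,0,0,0,0,1],[0,0,0,0,0,0,1],[0,0,0,0,0,0,1]],
])

```text
time: 38.35
tool_pos: [0.5073, 0.3832, 0.0113]
tool_rot: [-0.0, -0.039, 0.999, 0.0]
contact_force: [0.2, 0.3, -0.8]
gripper_width: 0.145
grasp_force: 60.3
```

>>> move_arm([
  [[0,0,0.006,0,0,0,1],[0,0,0,0,0,0,1],[0,0,0.006,0,0,0,1],[0,0,0,0,0,0,1],[0,0,0,0,0,0,1],[0,0,0,0,0,0,1],[0,0,0,0,0,0,1],[0,0,0,0,0,0,1],[0,0,0,0,0,0,1],[0,0,0,0,0,0,1]],
])

```text
time: 39.6
tool_pos: [0.5074, 0.3832, 0.0105]
tool_rot: [0.0, -0.039, 0.999, -0.0]
contact_force: [-2.9, -1.4, 5.3]
gripper_width: 0.143
grasp_force: 60.9
```

>>> move_arm([
  [[0,0,0,0,0,0,0.6],[0,0,0,0,0,0,0.6],[0,0,0,0,0,0,0.6],[0,0,-0.1,0,0,0,0.6],[0,0,-0.3,0,0,0,0.6],[0,0,-0.4,0,0,0,0.6],[0,0,-0.4,0,0,0,0.6],[0,0,-0.3,0,0,0,0.6],[0.1,-0.4,0,0,0,0,0.6],[0.1,-0.4,0,0,0,0,0.6]],
])

```text
time: 40.85
tool_pos: [0.4911, 0.285, 0.1919]
tool_rot: [0.001, -0.039, 0.999, 0.0]
contact_force: [-0.3, -0.6, 0.1]
gripper_width: 0.402
grasp_force: 0.0
```

>>> move_arm([
  [[0.1,-0.4,0,0,0,0,0.6],[0.1,-0.4,0,0,0,0,0.6],[0.1,-0.4,0,0,0,0,0.6],[0.1,-0.4,0,0,0,0,0.6],[0.05,-0.32,0,0,0,0,0.6],[0,0,0,0,0,-0.47,0.6],[0,0,0,0,0,0,0.6],[0,0,0,0,0,0,0.6],[0,0,0,0,0,0,0.6],[0,0,0,0,0,0,0.6]],
])

```text
time: 42.1
tool_pos: [0.4548, 0.0521, 0.1899]
tool_rot: [-0.0, -0.074, 0.997, 0.0]
contact_force: [0.4, -0.0, -0.4]
gripper_width: 0.401
grasp_force: 0.0
```

Run:
```python
from h import *
go(.454,.0522,.0755,np.radians(-171.6)); f=grab('wrist'); t=grab('top')
a=f['pixels']; b=cv2.resize(t['pixels'][100:240,190:500],(640,289),interpolation=cv2.INTER_CUBIC)[:200]
cv2.imwrite('pics/w8.png',np.vstack([a,b]))
```

```text
t 42.1 pos [0.4548 0.0521 0.1899] yaw -2.9934 tilt [-0.0001  0.    ] w 0.401 gf 0.0
 units [0.006 0.002 0.953] ('wz', np.float64(0.01))
```

View pics/w8.png

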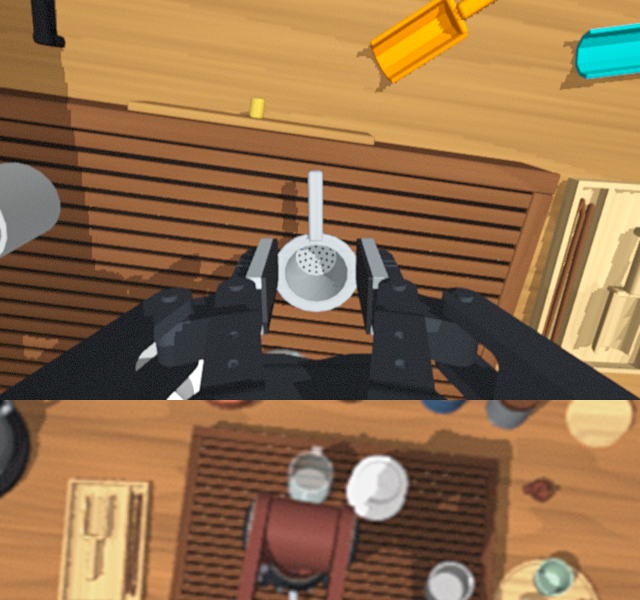

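The strainer lies on the tool's centre line, with its handle end at (315,172), its root at (316,240) and its flange centre at (316,272). The lower panel shows the scoop lying in the wide bay. I'll check the along-handle position and then grasp.

Run:
```python
from h import *
f=load('wrist'); e=ray(f,315.3,171,.097); c=ray(f,316,272,.093); d=(c-e)[:2]; L=np.linalg.norm(d); d/=L; print(e,c,L,np.degrees(np.arctan2(d[1],d[0])))
g=e[:2]+.020*d; g2=c[:2]-.06*d; print(g,g2); g=(g+g2)/2; go(g[0],g[1],.0755,np.arctan2(-d[1],-d[0]))
```

```text
[0.43441975 0.0483779  0.097     ] [0.51238213 0.06040161 0.093     ] 0.07888410427010452 8.767338365328328
[0.45418606 0.05142635] [0.45308321 0.05125627]
t 42.2 pos [0.4547 0.052  0.1899] yaw -2.9935 tilt [-0.0002 -0.    ] w 0.398 gf 0.0
 units [ 0.01  -0.004  0.953] ('wz', np.float64(-0.03))
```

>>> move_arm([
  [[0.01,0,0.15,0,0,0,0.6],[0,0,0.3,0,0,0,0.6],[0,0,0.3,0,0,0,0.6],[0,0,0.15,0,0,0,0.6],[0,0,0.05,0,0,0,0.6],[0,0,0,0,0,0,0.6],[0,0,0,0,0,0,0.6],[0,0,0,0,0,0,1],[0,0,0,0,0,0,1],[0,0,0,0,0,0,1]],
])

```text
time: 43.45
tool_pos: [0.4541, 0.0515, 0.0767]
tool_rot: [0.001, -0.074, 0.997, -0.0]
contact_force: [-1.8, -0.7, 3.3]
gripper_width: 0.1
grasp_force: 58.6
```

>>> move_arm([
  [[0,0,0,0,0,0,1],[0,0,0,0,0,0,1],[0,0,0,0,0,0,1],[0,0,-0.1,0,0,0,1],[0,0,-0.25,0,0,0,1],[0,0,-0.35,0,0,0,1],[0,0,-0.2,0,0,0,1],[0.1,-0.4,0,0,0,0,1],[0.1,-0.4,0,0,0,0,1],[0,0,0,0,0,0,1]],
])

```text
time: 44.7
tool_pos: [0.4434, -0.049, 0.1839]
tool_rot: [-0.0, -0.071, 0.997, -0.0]
contact_force: [-0.1, 0.3, -0.9]
gripper_width: 0.105
grasp_force: 58.7
```

>>> move_arm([
  [[0,-0.2,0,0,0,0,1],[0,0,0,0,0,0,1],[0,0,0,0,0,0,1],[0,0,0,0,0,0,1],[0,0,0,0,0,0,1],[0,0,0,0,0,0,1],[0,0,0,0,0,0,1],[0,0,0,0,0,0,1],[0,0,0,0,0,0,1],[0,0,0,0,0,0,1]],
])

```text
time: 45.95
tool_pos: [0.4475, -0.0707, 0.1839]
tool_rot: [-0.0, -0.074, 0.997, 0.0]
contact_force: [-0.0, -0.3, -0.8]
gripper_width: 0.095
grasp_force: 58.8
```

Run:
```python
from h import *
go(.4402,-.1896,.18); f=grab('wrist'); cv2.imwrite('pics/w9.png',f['pixels'])
```

```text
t 45.95 pos [ 0.4475 -0.0707  0.1839] yaw -2.9939 tilt [-0.  0.] w 0.095 gf 58.8
 units [ 0.206 -0.971  0.032]
```

View pics/w9.png

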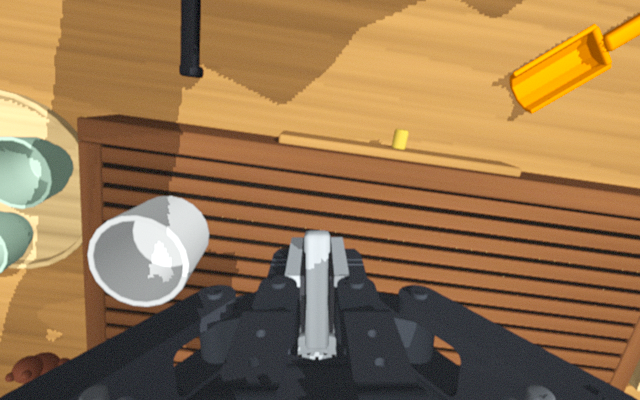

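The stand's rim is at about (138,261). The strainer's handle is held at (316,240-340).

Run:
```python
from h import *
f=load('wrist'); W=cloud(f); hsv=cv2.cvtColor(f['pixels'],cv2.COLOR_BGR2HSV); S=hsv[...,1]
m=np.zeros((400,640),bool); m[185:315,80:215]=1; m&=(S<50)&(W[...,2]>.108)&(W[...,2]<.125); P=W[m]; print(len(P),np.percentile(P[:,2],[5,50,95]),fitc(P)); e=fitc(P)
q=P[np.abs(np.hypot(P[:,0]-e[0],P[:,1]-e[1])-.032)<.005]; e=fitc(q); print(e)
r=blobs(m)[0][0]; print(rimfit(f,r,.115))
x,y=e[0]-.0588,e[1]-.0092; print(x,y); go(x,y,.18)
h=np.zeros((400,640),bool); h[235:330,308:328]=1; h&=(S<40)&(W[...,2]>.18); Q=W[h]; print('handle z along',[np.median(Q[abs(Q[:,0]-k)<.003][:,2]).round(4) for k in np.linspace(Q[:,0].min(),Q[:,0].max(),5)],Q[:,0].min(),Q[:,0].max())
```

```text
2733 [0.10883376 0.11441763 0.11591309] (np.float64(0.49932753409983105), np.float64(-0.18179340002486924), np.float64(0.030991036600002558))
(np.float64(0.49932753409983105), np.float64(-0.18179340002486924), np.float64(0.030991036600002558))
(array([ 0.4985, -0.1817,  0.0351]), array([ 0.4989, -0.1811,  0.0342]))
0.44052753409983103 -0.19099340002486925
t 46.0 pos [ 0.4475 -0.0707  0.1839] yaw -2.9939 tilt [-0.0001  0.0001] w 0.1 gf 58.8
 units [ 0.205 -0.983  0.032] 
handle z along [np.float64(0.2038), np.float64(0.2041), np.float64(0.204), np.float64(0.2039), np.float64(0.2038)] 0.42743929727183766 0.4694047713102154
```

>>> move_arm([
  [[0.05,-0.25,0,0,0,0,1],[0.055,-0.25,0,0,0,0,1],[0.05,-0.25,0,0,0,0,1],[0.05,-0.233,0,0,0,0,1],[0,0,0,0,0,0,1],[0,0,0.15,0,0,0,1],[0,0,0.15,0,0,0,1],[0,0,0.1,0,0,0,1],[0,0,0,0,0,0,1],[0,0,0,0,0,0,1]],
])

```text
time: 47.25
tool_pos: [0.4408, -0.1909, 0.1362]
tool_rot: [0.0, -0.074, 0.997, -0.0]
contact_force: [0.6, 0.1, -0.3]
gripper_width: 0.101
grasp_force: 58.8
```

>>> move_arm([
  [[0,0,0.04,0,0,0,1],[0,0,0.04,0,0,0,1],[0,0,0.04,0,0,0,1],[0,0,0.04,0,0,0,1],[0,0,0.03,0,0,0,1],[0,0,0,0,0,0,1],[0,0,0,0,0,0,1],[0,0,0,0,0,0,1],[0,0,0,0,0,0,1],[0,0,0,0,0,0,1]],
])

```text
time: 48.5
tool_pos: [0.4406, -0.191, 0.1132]
tool_rot: [0.0, -0.074, 0.997, -0.0]
contact_force: [-0.3, -0.0, -0.7]
gripper_width: 0.093
grasp_force: 58.8
```

Run:
```python
from h import *
go(.4405,-.191,.1017); print(manip.state()['contact_force'],manip.state()['ft_torque']); f=grab('wrist'); cv2.imwrite('pics/w10.png',f['pixels']); t=grab('scene'); cv2.imwrite('pics/s10.png',cv2.resize(t['pixels'][160:330,140:420],(800,486),interpolation=cv2.INTER_CUBIC))
```

```text
t 48.5 pos [ 0.4406 -0.191   0.1132] yaw -2.9939 tilt [ 0.0001 -0.0001] w 0.093 gf 58.8
 units [ 0.001 -0.     0.096] 
[-0.29852649 -0.03137864 -0.71237825] [-0.02454066  0.04012524 -0.02165892]
```

View pics/s10.png

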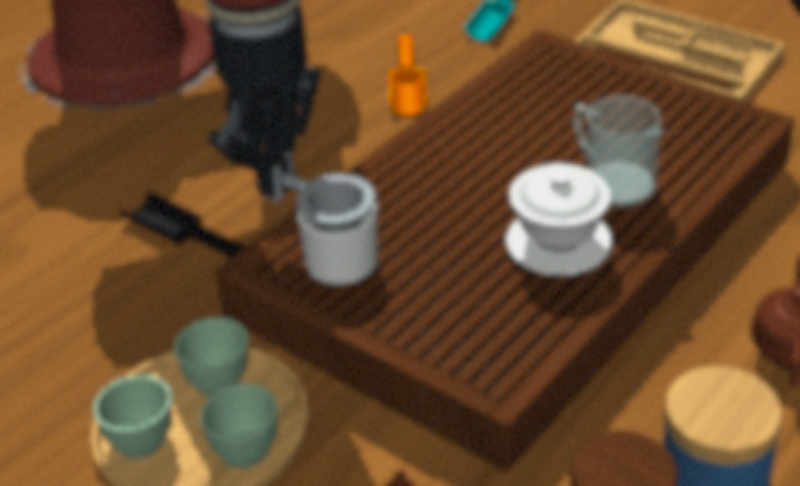

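The scene view shows the strainer's basket part-way into the stand's mouth at (340,205) with no contact. The three cups stand on the round tray at (212,355), (133,415) and (240,425). I'll lower it the last 11 mm.

>>> move_arm([
  [[0,0,0.03,0,0,0,1],[0,0,0.03,0,0,0,1],[0,0,0.02,0,0,0,1],[0,0,0.01,0,0,0,1],[0,0,0,0,0,0,1],[0,0,0,0,0,0,1],[0,0,0,0,0,0,1],[0,0,0,0,0,0,1],[0,0,0,0,0,0,1],[0,0,0,0,0,0,1]],
])

```text
time: 49.85
tool_pos: [0.4406, -0.191, 0.1024]
tool_rot: [0.0, -0.074, 0.997, -0.0]
contact_force: [0.5, 0.3, -0.4]
gripper_width: 0.101
grasp_force: 58.9
```

>>> move_arm([
  [[0,0,0.006,0,0,0,1],[0,0,0,0,0,0,1],[0,0,0.006,0,0,0,1],[0,0,0,0,0,0,1],[0,0,0,0,0,0,1],[0,0,0,0,0,0,1],[0,0,0,0,0,0,1],[0,0,0,0,0,0,1],[0,0,0,0,0,0,1],[0,0,0,0,0,0,1]],
])

```text
time: 51.1
tool_pos: [0.4406, -0.1911, 0.1017]
tool_rot: [0.0, -0.074, 0.997, -0.0]
contact_force: [-3.2, 0.8, 5.4]
gripper_width: 0.1
grasp_force: 59.7
```

>>> move_arm([
  [[0,0,0,0,0,0,0.7],[0,0,0,0,0,0,0.6],[0,0,0,0,0,0,0.6],[0,0,-0.1,0,0,0,0.6],[0,0,-0.3,0,0,0,0.6],[0,0,-0.4,0,0,0,0.6],[0,0,-0.4,0,0,0,0.6],[-0.4,0,-0.1,0,0,0,0.6],[-0.4,0,0,0,0,0,0.6],[-0.2,0,0,0,0,0,0.6]],
])

```text
time: 52.35
tool_pos: [0.5612, -0.1729, 0.2581]
tool_rot: [0.001, -0.074, 0.997, -0.0]
contact_force: [-0.1, -0.0, 0.4]
gripper_width: 0.396
grasp_force: 0.0
```

Run:
```python
from h import *
f=grab('wrist'); t=grab('top'); W=cloud(f); hsv=cv2.cvtColor(f['pixels'],cv2.COLOR_BGR2HSV); S=hsv[...,1]
m=(S<50)&(W[...,2]>.112)&(W[...,2]<.135)&(abs(W[...,0]-.48)<.1)&(abs(W[...,1]+.185)<.06)
for b,s,c in blobs(m,100): P=W[b]; A=np.c_[P[:,:2],np.ones(len(P))]; print(s,P.mean(0).round(4),np.percentile(P[:,2],[5,50,95]).round(4),'slope',np.linalg.lstsq(A,P[:,2],rcond=None)[0].round(3)); h=P[P[:,0]<.455]; g=P[P[:,0]>.475]; print('handle z',np.median(h[:,2]) if len(h) else None,'flange z',np.median(g[:,2]))
print(manip.state()['tool_pos'])
b=cv2.resize(t['pixels'][100:240,190:500],(640,289),interpolation=cv2.INTER_CUBIC)
cv2.imwrite('pics/w11.png',np.vstack([f['pixels'][:310],b]))
```

```text
[ 275    0   84  149 4043] [ 0.488  -0.1842  0.1187] [0.1146 0.1184 0.1228] slope [-0.051 -0.005  0.143]
handle z 0.12212417910198586 flange z 0.11803344962614332
[ 0.56076343 -0.17283822  0.25731707]
```

View pics/w11.png

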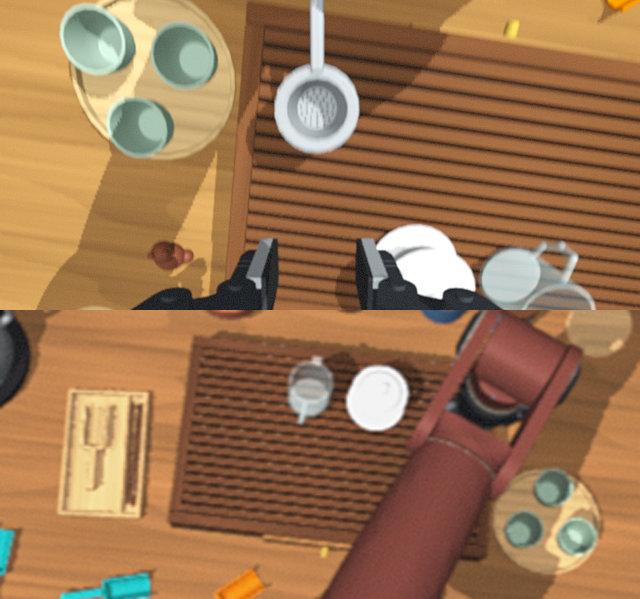

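The strainer is seated at (317,107), with its flange at z=0.118 and handle at 0.122, just as expected. The three cups are upright on the round tray, the scoop lies lengthways in the wide bay, and the gaiwan and pitcher are still standing where they were.

```bash
python3 -c "
from plant import manip
print(manip.job_done())"
```

```text
the job is handed in; nothing more can be done
None
```

I handed the job in at about 52 s of robot time: the three cups stand upright on the cup tray, the bamboo scoop lies lengthways in the wide bay, the strainer is fully seated in its stand, and the gaiwan and pitcher were left where they stood.

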